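# Sieve the small beads out of a mixed batch

## Task

Sort the mixed beads by size: slide the sieve by its handle along the bench, without lifting it off the board, until it stands against the end stop over the drop opening. Then take the stirring stick from its jar and stir the beads with it (not with the fingers), without ramming it into the sieve plate, until every small red bead has dropped through into the catch tray and only the large teal ones are left in the sieve. Finally stand the stick back in the jar, leaving the sieve against its stop and the other things on the table where they are.

Things in the scene. Friction and masses are not known exactly. Their poses are not given: they have to be found in the camera images.
- sorter: fixed beech bench, origin on the table under its middle: slide board 317 (y) x 164 mm (x), top face at z 46 mm; side lips 10 mm high, 140 mm apart, let the sieve slide only along y. The +y half is closed; towards -y a drop opening 106 (x) x 112 mm, centre y -78 mm, over a catch tray (inside 150 x 124 mm, floor at z 4 mm). End stop 16 mm high, face at y -146 mm.
- home (a point): point on the slide board's upper face, over the drop opening: the sieve's origin lies here when the sieve is against the end stop (sorter frame: x 0, y -78, z 46 mm)
- sieve: loose round metal sieve, 0.8 kg, origin under its centre. Foot flange 136 mm across, drum inside 120 mm, rim at z 42 mm; below z 27 mm its wall slopes in to a floor 95 mm across. Floor plate: top at z 5 mm, 12 square holes 18.5 mm wide, grid x, y = +-12.5, +-37.5 mm but the 4 corners. Wooden handle along its -x axis, 75 to 137 mm out, 16 wide, 13 high, middle at z 30 mm.
- sieve_handle (a point): middle of the sieve's wooden handle, 104 mm from the sieve's centre; same axes as the sieve (handle along x, 16 mm wide along y)
- stick: turned beech stirring stick 167 mm long, 30 g, origin at the foot end, z axis along the stick towards the upper end. A blunt bulb 21 mm across and 17 mm long at the foot (too wide for the sieve holes), then 9 mm thick, and the grip 11 mm thick from 86 to 164 mm. At the start it leans about 27 degrees in the jar, foot on the jar's floor.
- stick_tip (a point): the foot end of the stick
- jar: fixed white ceramic tool jar, origin under its centre; 62 mm across, 78 mm high, inside 54 mm across, inner floor at 6 mm
- thread_spool_pink: bystander: spool of pink thread, 33 mm across, 40 mm high, origin under its centre
- thread_spool_red: bystander: spool of red thread, 28 mm across, 52 mm high, origin under its centre
- wax_cake: bystander: yellow wax cake, 38 mm across, 13 mm high, origin under its centre
- bead_tower: bystander, fixed: clear tiered box of crimson beads, 32 x 83 mm, 120 mm high, origin under its centre
- small_bead_0: small coral-red bead, 14 mm across and 10 mm high, 10 g; origin at the centre of its underside, z along its bore. Lies flat on the sieve's plate at the start; passes the square holes
- small_bead_1: small coral-red bead, 14 mm across and 10 mm high, 10 g; origin at the centre of its underside, z along its bore. Lies flat on the sieve's plate at the start; passes the square holes
- small_bead_2: small coral-red bead, 14 mm across and 10 mm high, 10 g; origin at the centre of its underside, z along its bore. Lies flat on the sieve's plate at the start; passes the square holes
- small_bead_3: small coral-red bead, 14 mm across and 10 mm high, 10 g; origin at the centre of its underside, z along its bore. Lies flat on the sieve's plate at the start; passes the square holes
- small_bead_4: small coral-red bead, 14 mm across and 10 mm high, 10 g; origin at the centre of its underside, z along its bore. Lies flat on the sieve's plate at the start; passes the square holes
- large_bead_0: large teal bead, 25 mm across and 15 mm high, 16 g; origin at the centre of its underside, z along its bore. Lies flat on the sieve's plate; too big for the holes
- large_bead_1: large teal bead, 25 mm across and 15 mm high, 16 g; origin at the centre of its underside, z along its bore. Lies flat on the sieve's plate; too big for the holes
- large_bead_2: large teal bead, 25 mm across and 15 mm high, 16 g; origin at the centre of its underside, z along its bore. Lies flat on the sieve's plate; too big for the holes

How it is judged:
On the way, in this order (a step that is already met when the one before it is completed fails the run):
1. the sieve stands against the end stop over the drop opening, flat on the board (y of sieve in the frame of sorter between -0.086 and -0.07 m and z of sieve in the frame of sorter between 0.04 and 0.05 m and angle between sieve's own z axis and vertical below 0.05 rad), for 0.2 s.
2. the foot of the stick is down among the beads in the sieve (horizontal distance between stick_tip and sieve below 0.055 m and z of stick_tip in the frame of sieve between -0.004 and 0.016 m and y of sieve in the frame of sorter between -0.086 and -0.07 m and z of sieve in the frame of sorter between 0.04 and 0.05 m), for 0.2 s.
3. all five small red beads lie in the catch tray (x of small_bead_0 in the frame of sorter between -0.075 and 0.075 m and y of small_bead_0 in the frame of sorter between -0.145 and -0.019 m and height (world z) of each of small_bead_0, small_bead_1, small_bead_2, small_bead_3, small_bead_4 below 0.03 m and x of small_bead_1 in the frame of sorter between -0.075 and 0.075 m and y of small_bead_1 in the frame of sorter between -0.145 and -0.019 m and x of small_bead_2 in the frame of sorter between -0.075 and 0.075 m and y of small_bead_2 in the frame of sorter between -0.145 and -0.019 m and x of small_bead_3 in the frame of sorter between -0.075 and 0.075 m and y of small_bead_3 in the frame of sorter between -0.145 and -0.019 m and x of small_bead_4 in the frame of sorter between -0.075 and 0.075 m and y of small_bead_4 in the frame of sorter between -0.145 and -0.019 m), for 0.2 s.
At the end, for the whole second after the job is handed in: The sieve stands flat on the board within 8 mm of its place against the end stop; all five small red beads lie in the catch tray; all three large teal beads are inside the sieve; the stick stands or leans in the jar, foot down (foot less than 30 mm above the table), at rest (all of step 1 and all of step 3 and linear speed of sieve below 0.02 m/s and horizontal distance between each of large_bead_0, large_bead_1, large_bead_2 and sieve below 0.06 m and z of large_bead_0 in the frame of sieve between 0 and 0.035 m and z of large_bead_1 in the frame of sieve between 0 and 0.035 m and z of large_bead_2 in the frame of sieve between 0 and 0.035 m and horizontal distance between stick_tip and jar below 0.029 m and z of stick_tip in the frame of jar below 0.03 m and angle between stick's own z axis and vertical below 0.8 rad and linear speed of stick below 0.03 m/s); the robot touches nothing.
It fails at once if the sieve is lifted more than 10 mm off the board or tipped more than about 11 degrees (z of sieve in the frame of sorter above 0.056 m or angle between sieve's own z axis and vertical above 0.2 rad).
It fails at once if the fingers touch a bead (contact force between the fingers and small_bead_0 above 0.3 N or contact force between the fingers and small_bead_1 above 0.3 N or contact force between the fingers and small_bead_2 above 0.3 N or contact force between the fingers and small_bead_3 above 0.3 N or contact force between the fingers and small_bead_4 above 0.3 N or contact force between the fingers and large_bead_0 above 0.3 N or contact force between the fingers and large_bead_1 above 0.3 N or contact force between the fingers and large_bead_2 above 0.3 N).
It fails at once if the stick is rammed into the sieve (over 45 N) (contact force between stick and sieve above 45 N).
It fails at once if a bystander is moved more than 30 mm (distance of any of thread_spool_pink, thread_spool_red, wax_cake from where it was at the start of the episode above 0.03 m).
It also fails if it takes over 72 s, if anything falls off the work surface, if the arm or the gripper's body presses on something with over 40 N, if the wrist force passes 120 N, or if a joint passes its speed limit or range.

## Robot

A 7-joint arm with a two-finger parallel gripper is mounted at the origin on the work surface; the furniture and walls round the work are solid. World frame = base frame: x ahead of the robot, y to its left, z up, the work surface at z = 0. Lengths are in m, angles in rad, forces in N, time in s.
With the tool pointing down it reaches from about 0.4 to 0.85 m from the base axis. Payload 4.5 kg.
Tool frame: the origin (TCP) lies midway between the tips of the shut fingers; the grasp point (between the pads) lies 19 mm behind it; z points along the fingers, y is the direction in which the jaws open and shut (so a half turn about z gives the same grasp; the last joint's range is limited). The gripper opens to 88 mm and grips with 3 to 60 N. Pads are 18 mm wide; open, the fingers measure 123 mm over their backs; the gripper's body (75 mm by 187 mm) begins 45 mm behind the grasp point.
Start: joints at [-1.191, 0.689, -0.195, 1.565, 0.157, 0.902, -0.215], TCP at [0.212, 0.588, 0.239] pointing down, gripper open.
Joint ranges: [-3.01, 3.01], [-0.46, 2.08], [-1.47, 1.51], [0.13, 2.56], [-1, 4.14], [0.04, 2.09], [-2.66, 2.66]. Speed limits (rad/s): [2.57, 2.57, 3.14, 3.14, 3.14, 3.14, 3.14].

## Interface

Orientations are given as a unit quaternion [x, y, z, w].
In Python, from plant import r, viewer gives the robot as it stands.
- The arm moves only by the tool play_rows, never from a script. Its argument "commands" is a list of rows, each an object with "delta_rot": the turn, a rotation vector about the tool's x, y, z normalised to -1 to 1, where 1 is pi rad, a list of three; "travel": the shift along the tool's x, y, z normalised to -1 to 1, where 1 is 15 cm, a list of three; "gripper": the opening, from -1 (shut) to 1 (fully open). In form: [{"delta_rot": [wx, wy, wz], "travel": [x, y, z], "gripper": gripper}, ...]. A call has 1 to 12 rows; each row is the pose to reach, as a shift and turn from the pose commanded when the call began, along the tool's axes at that moment, turning the shorter way round; what a row does not reach only later rows make up. A row lasts 1/8 s, in which the tool goes at most 62.5 mm and 10.7 degrees, less where a joint would pass 70% of its speed; a pose out of reach is approached as far as the arm can. A call with a number of a shift or a turn outside -1 to 1 is refused whole. A call with a gripper value outside its range is refused whole. The fingers move at their own pace and stop on an object; "force" is the grip in N (left out, the last holds). Time passes only in rows, so rows that repeat a pose let the fingers close. It gives the time, the measured TCP pose, the force and the opening at its end, in the units of the state.
- r.get_state(): the state, without advancing time (a new reading comes with each control period).
- viewer.snapshot(name): name is "scene" or "top" or "wrist"; returns a dict with "color" (480x640x3 uint8, red, green, blue), "z_map" (480x640 float32, m along the optical axis (not along the pixel's ray), 0 where there is no reading), "fx", "fy", "cx", "cy" (pixels), "origin" and "attitude" of the camera in the world. Camera axes: x right, y up, looking along -z (the intrinsics and any distortion apply to the point x, -y, -z); pixel columns grow to the right and rows downward; lengths in m; the calibration is good to about 2 mm. A picture is of the moment at which its call begins.
- r.finish_job(): hands the job in, once; it reports no verdict.
Trained networks look in the newest picture that a camera, given by its name, has taken for a name from the list of things; names that differ only in an ending like _2 or _b are one class to them, and where a whole thing is asked for, a point or a joint stands for the part that bears it (a point fixed in the world has none). Each returns a list of dicts, best first, with "conf" (0 to 1); they miss things now and then, are a little off and sometimes report something else, mostly with a low value. They report only what shows in the picture. A call takes as long as a camera call.
- viewer.outline_of(camera, label): "pixels" (480x640 bool, what is visible of it) and "at" ([column, row] in pixels, amid what is visible of it).
- viewer.pinpoint(camera, label): "at" ([column, row] in pixels: a listed point, or the origin of a listed thing).
The state is a dict: "clock": time; "q": joint angles; "qd": joint speeds; "joint_torque": joint torques, N m; "tool_pos": TCP position; "eef_rot": TCP orientation; "contact_force": force on the tool from outside, world axes, zero at the start; "moment": the same for the moment, N m; "opening": opening from 0.0 (shut) to 1.0 (fully open).
Only numpy, scipy, OpenCV 4.12 (cv2) and the standard library are available. Lean on these libraries where they do the work, as an engineer would, in place of code of your own. Each camera call takes 0.05 s, during which the arm holds its last target. There are 200 camera calls.

## Working session

There is one attempt and no reset: what is moved stays moved. The work goes in short steps, Python scripts to look and compute and a tool call to move; the robot and the scene stay as the last step left them, time stands still between calls to the robot, and variables do not carry over. Pictures are saved under pics/ and viewed, about 8 in all and at most 12, crops included, and the job is handed in when it is done.

Besides the shell and the picture viewer there is one more tool, called after ">>>" as name(argument=value, ...) on one line, values as JSON. play_rows: Moves the arm, as the interface text tells. Its arguments: {"type":"object","properties":{"commands":{"type":"array","items":{"type":"object","properties":{"delta_rot":{"type":"array","items":{"type":"number","minimum":-1,"maximum":1}},"travel":{"type":"array","items":{"type":"number","minimum":-1,"maximum":1}},"gripper":{"type":"number"}}}},"force":{"type":"number"}},"required":["commands"]}

```bash
ls; mkdir -p pics
cat > h.py <<'E'
import numpy as np, cv2
from scipy.spatial.transform import Rotation as R
from plant import r, viewer
def cam(s):
    a=np.array(s["attitude"])
    return (R.from_quat(a).as_matrix() if a.shape==(4,) else a), np.array(s["origin"])
def ray(s,px):
    M,o=cam(s); u,v=px
    return o, M@np.array([(u-s["cx"])/s["fx"],-(v-s["cy"])/s["fy"],-1.])
def at_z(s,px,z):
    o,d=ray(s,px); return o+d*(z-o[2])/d[2]
def at_d(s,px):
    u,v=int(round(px[0])),int(round(px[1])); p=s["z_map"][max(v-1,0):v+2,max(u-1,0):u+2]; p=p[p>0]
    o,d=ray(s,px); return o+d*np.median(p) if len(p) else None
def proj(s,P):
    M,o=cam(s); c=M.T@(np.array(P)-o); return [s["cx"]+s["fx"]*c[0]/-c[2], s["cy"]-s["fy"]*c[1]/-c[2]]
def save(s,n): cv2.imwrite("pics/"+n,cv2.cvtColor(s["color"],cv2.COLOR_RGB2BGR))
def delta(P,q=None):
    st=r.get_state(); T=R.from_quat(st["eef_rot"])
    t=T.inv().apply(np.array(P)-st["tool_pos"])/.15
    w=(T.inv()*R.from_quat(q)).as_rotvec()/np.pi if q is not None else None
    return t,w
E
python3 - <<'E'
from h import *
np.set_printoptions(precision=4,suppress=True)
st=r.get_state(); print({k:np.round(v,3) for k,v in st.items()})
for c in ["scene","top"]:
    s=viewer.snapshot(c); save(s,c+"0.png")
    M,o=cam(s); print(c,o,M.tolist(),s["fx"],s["cx"],s["cy"], [k for k in s])
    for l in ["sorter","home","sieve","sieve_handle","stick","stick_tip","jar","thread_spool_pink","thread_spool_red","wax_cake","bead_tower","small_bead_0","large_bead_0"]:
        for d in viewer.pinpoint(c,l)[:6]:
            print(l,round(d["conf"],2),np.round(d["at"]),"depthpt",at_d(s,d["at"]))
E
```

```text
pics
{'clock': np.float64(0.0), 'q': array([-1.191,  0.69 , -0.194,  1.566,  0.157,  0.903, -0.215]), 'qd': array([ 0.002, -0.   , -0.002,  0.002, -0.001, -0.001,  0.001]), 'joint_torque': array([ -0.001, -52.755,  -1.267, -15.343,  -0.053,   0.006,   0.   ]), 'tool_pos': array([0.212, 0.587, 0.238]), 'eef_rot': array([ 0.172,  0.985, -0.001, -0.   ]), 'contact_force': array([-0.041,  0.522, -0.427]), 'moment': array([ 0.027, -0.058, -0.02 ]), 'opening': np.float64(1.002)}
scene [ 0.0812 -0.7266  0.7968] [[0.812428069348401, 0.37866442633383623, -0.4433665350069812], [-0.5827901792154536, 0.504187024384352, -0.6372998128451571], [-0.01778311403690208, 0.7761499189407414, 0.6302975996967076]] 510.53049473222455 317.00303787117457 239.43159319933918 ['color', 'z_map', 'fx', 'fy', 'cx', 'cy', 'origin', 'attitude']
sorter 0.87 [325. 278.] depthpt [ 0.5641 -0.0612  0.0203]
home 0.74 [341. 285.] depthpt [ 0.5877 -0.0873  0.0055]
home 0.47 [320. 276.] depthpt [ 0.5514 -0.0597  0.0303]
sieve 0.75 [310. 242.] depthpt [0.5861 0.0284 0.0521]
sieve 0.72 [312. 252.] depthpt [ 0.5469 -0.0392  0.08
[... 2248 characters left out ...]
752 -0.193   0.0508]
thread_spool_red 0.42 [323. 234.] depthpt [ 0.5928 -0.0086  0.0587]
thread_spool_red 0.36 [309. 255.] depthpt [0.5527 0.022  0.0591]
wax_cake 0.8 [291. 174.] depthpt [0.7404 0.0493 0.0116]
bead_tower 0.9 [176. 300.] depthpt [0.479  0.2754 0.0892]
small_bead_0 0.61 [316. 230.] depthpt [0.6022 0.004  0.0586]
small_bead_0 0.57 [326. 243.] depthpt [ 0.5738 -0.0141  0.0607]
small_bead_0 0.53 [298. 239.] depthpt [0.5869 0.0407 0.0596]
small_bead_0 0.53 [308. 253.] depthpt [0.5574 0.0221 0.0596]
large_bead_0 0.47 [322. 256.] depthpt [ 0.5482 -0.0039  0.0647]
large_bead_0 0.42 [304. 229.] depthpt [0.6045 0.0279 0.0642]
large_bead_0 0.17 [218. 347.] depthpt [0.3885 0.21   0.0393]
```

Run:
```python
import cv2
a=cv2.imread("pics/top0.png")[140:380,140:540]; b=cv2.imread("pics/scene0.png")[190:430,180:580]
cv2.imwrite("pics/both.png",cv2.resize(cv2.vconcat([a,b]),None,fx=1.25,fy=1.25))
a=cv2.imread("pics/top0.png")[140:380,140:540];cv2.imwrite("pics/t.png",cv2.resize(a,None,fx=2,fy=2,interpolation=3))
```

```text
(no output)
```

View pics/t.png

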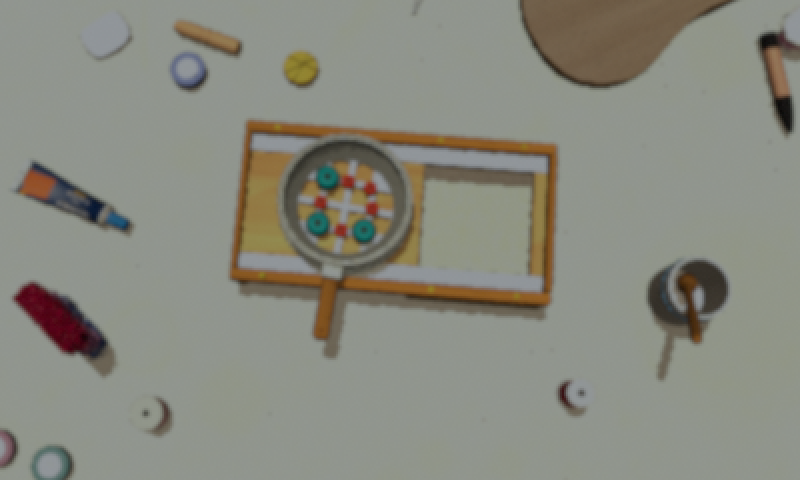

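View pics/scene0.png

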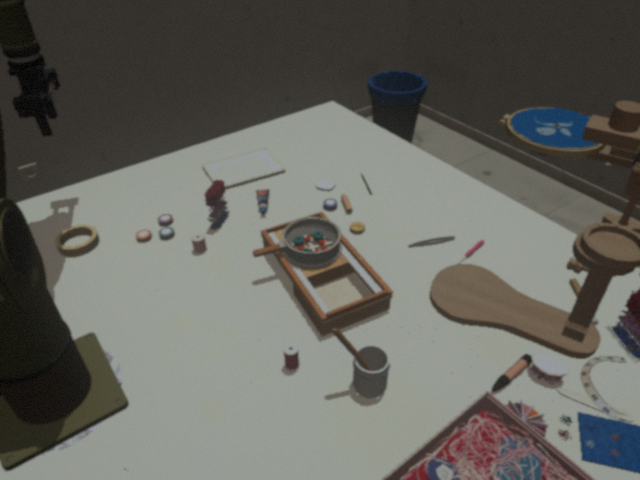

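Both views agree. The sieve sits on the +y half with its handle towards the robot, and the beads lie flat on its plate. The jar is at about (480,285) in the top view, and the stick leans out towards the robot and slightly to +y. Next I'll fit the frames and the stick axis.

Run:
```python
from h import *
np.set_printoptions(precision=4,suppress=True)
s=viewer.snapshot("top")
C=np.array([at_z(s,(140+x/2,140+y/2),.056)[:2] for x,y in [(248,122),(556,146),(232,278),(548,304)]])
print("corners",C, "center",C.mean(0)); 
for a,b in [(1,0),(3,2)]: d=C[a]-C[b]; print("len",np.hypot(*d),"yaw y axis",np.degrees(np.arctan2(d[0],-d[1])))
H=[at_z(s,(140+x/2,140+y/2),.08)[:2] for x,y in [(333,275),(322,337)]];print("handle base,end",H)
o=viewer.outline_of("top","sieve")
if o:
    v,u=np.nonzero(o[0]["pixels"]); z=s["z_map"]
    P=np.array([at_d(s,(a,b)) for a,b in zip(u,v) if z[b,a]>0]); rim=P[(P[:,2]>.083)&(P[:,2]<.093)]
    c=cv2.minEnclosingCircle(rim[rim[:,0]>H[0][0]+.02][:,:2].astype(np.float32)); print("sieve rim",o[0]["conf"],len(rim),c)
def line(P):
    c=P.mean(0); d=np.linalg.svd(P-c)[2][0]; d*=np.sign(d[2]) or 1; return c,d
for c in ["top","scene"]:
    if c=="scene": s=viewer.snapshot(c)
    for l in ["stick","jar"]:
        for o in viewer.outline_of(c,l)[:1]:
            m=o["pixels"]; v,u=np.nonzero(m); z=s["z_map"]
            P=np.array([at_d(s,(a,b)) for a,b in zip(u,v) if z[b,a]>0])
            print(c,l,o["conf"],len(P),P.min(0),P.max(0))
            if l=="jar":
                top=P[(P[:,2]>.074)&(P[:,2]<.084)]; print(" rim",len(top), cv2.minEnclosingCircle(top[:,:2].astype(np.float32)))
            else:
                for k in range(0,11):
                    lo=.02+.013*k; q=P[(P[:,2]>=lo)&(P[:,2]<lo+.013)]
                    if len(q): print("  z",round(lo,3),len(q),np.median(q,0))
```

```text
corners [[ 0.6712  0.1051]
 [ 0.6241 -0.2037]
 [ 0.5132  0.128 ]
 [ 0.4662 -0.1778]] center [ 0.5687 -0.0371]
len 0.31237638123394873 yaw y axis -8.669187398156806
len 0.309409895506544 yaw y axis -8.729960086129616
handle base,end [array([0.5059, 0.0287]), array([0.4479, 0.0428])]
sieve rim 0.81 619 ((0.5802400708198547, 0.013832771219313145), 0.0657881498336792)
top stick 0.46 216 [ 0.4172 -0.3346  0.005 ] [ 0.493  -0.2793  0.1541]
  z 0.02 56 [ 0.4839 -0.322   0.0277]
  z 0.033 20 [ 0.4765 -0.3214  0.0355]
  z 0.046 11 [ 0.4706 -0.3156  0.0502]
  z 0.059 14 [ 0.4626 -0.3091  0.0668]
  z 0.072 7 [ 0.4566 -0.3066  0.0773]
  z 0.085 8 [ 0.4519 -0.3021  0.0922]
  z 0.098 14 [ 0.4459 -0.2978  0.1067]
  z 0.111 15 [ 0.4394 -0.2926  0.1175]
  z 0.124 16 [ 0.434  -0.2887  0.1314]
  z 0.137 22 [ 0.4267 -0.2843  0.1445]
  z 0.15 20 [ 0.4207 -0.2823  0.1524]
top jar 0.82 1061 [ 0.4365 -0.3772 -0.0018] [ 0.5113 -0.2873  0.1184]
 rim 182 ((0.47163230180740356, -0.3196549713611603), 0.03132622316479683)
scene jar 0.87 1536 [ 0.4412 -0.3537 -0.    ] [ 0.544  -0.2598  0.0803]
 rim 248 ((0.4726458489894867, -0.321459025144577), 0.03160744532942772)
```

Sorter: centre about (0.569,-0.037), yaw -8.7°. Sieve: centre (0.580,0.014), rim radius 66 mm as expected, handle about 12.4° off -x. Jar: (0.472,-0.320). Moving to the handle.

>>> play_rows(commands=[{"delta_rot":[0,0,0],"travel":[-0.98,-0.95,0],"gripper":0.2},{"delta_rot":[0,0,0],"travel":[-0.98,-0.95,0],"gripper":0.2},{"delta_rot":[0,0,0],"travel":[-0.98,-0.95,0],"gripper":0.2},{"delta_rot":[0,0,0],"travel":[-0.98,-0.95,0],"gripper":0.2}])

```text
clock: 2.25
tool_pos: [0.3041, 0.3997, 0.2388]
eef_rot: [0.175, 0.985, -0.001, 0.001]
contact_force: [-0.8, 0.6, -0.2]
opening: 0.601
```

>>> play_rows(commands=[{"delta_rot":[0,0,0],"travel":[-0.98,-0.95,0],"gripper":0.2},{"delta_rot":[0,0,0],"travel":[-0.98,-0.95,0],"gripper":0.2},{"delta_rot":[0,0,0],"travel":[-0.98,-0.95,0],"gripper":0.2},{"delta_rot":[0,0,0],"travel":[-0.98,-0.95,0],"gripper":0.2}])

```text
clock: 2.75
tool_pos: [0.3935, 0.217, 0.2388]
eef_rot: [0.175, 0.985, -0.0, 0.0]
contact_force: [-0.1, 0.0, -0.3]
opening: 0.598
```

Run:
```python
from h import *
st=r.get_state(); print(st["clock"],st["tool_pos"],st["eef_rot"],st["opening"])
a=np.radians(83.8); print(delta([.4787,.0361,.13],[np.cos(a),np.sin(a),0,0]))
```

```text
2.75 [0.39352739 0.21699081 0.23877914] [ 1.74844062e-01  9.84595922e-01 -4.97223951e-04  4.21613011e-04] 0.5978763465217357
(array([-0.94757817, -0.93610221,  0.72692492]), array([-0.00028592,  0.00030125, -0.04299539]))
```

>>> play_rows(commands=[{"delta_rot":[0,0,-0.043],"travel":[-0.947,-0.936,0.4],"gripper":0.1},{"delta_rot":[0,0,-0.043],"travel":[-0.947,-0.936,0.4],"gripper":0.1},{"delta_rot":[0,0,-0.043],"travel":[-0.947,-0.936,0.4],"gripper":0.1},{"delta_rot":[0,0,-0.043],"travel":[-0.947,-0.936,0.72],"gripper":0.1},{"delta_rot":[0,0,-0.043],"travel":[-0.947,-0.936,0.72],"gripper":0.1},{"delta_rot":[0,0,-0.043],"travel":[-0.947,-0.936,0.72],"gripper":0.1}])

```text
clock: 3.5
tool_pos: [0.4782, 0.0424, 0.1319]
eef_rot: [0.104, 0.995, 0.001, 0.001]
contact_force: [-0.8, 0.7, -0.9]
opening: 0.552
```

Run:
```python
from h import *
s=viewer.snapshot("wrist"); save(s,"w1.png")
st=r.get_state(); print(st["clock"],st["tool_pos"],st["eef_rot"])
for d in viewer.pinpoint("wrist","sieve_handle"): print(d, at_z(s,d["at"],.076), at_d(s,d["at"]))
print(proj(s,[.4787,.0361,.076]))
```

```text
3.55 [0.47858018 0.04258231 0.13247831] [0.10349422 0.99462863 0.00110772 0.00127075]
{'at': [311.5, 269.8], 'conf': 0.88} [0.47872785 0.03720827 0.076     ] [0.47648386 0.03783217 0.08209975]
[np.float64(309.35367963569377), np.float64(270.17227010526466)]
```

View pics/w1.png

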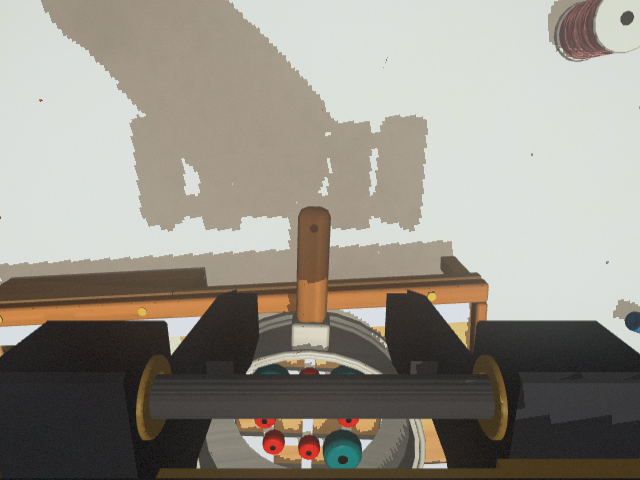

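The handle is between the fingers at about (312,270), and the measured point agrees to about 1 mm. The tool sits 5 mm too far to +y. Correcting, descending and gripping.

>>> play_rows(commands=[{"delta_rot":[0,0,0],"travel":[-0.007,-0.036,0.2],"gripper":0.1},{"delta_rot":[0,0,0],"travel":[-0.007,-0.036,0.4],"gripper":0.1},{"delta_rot":[0,0,0],"travel":[-0.007,-0.036,0.5],"gripper":0.1},{"delta_rot":[0,0,0],"travel":[-0.007,-0.036,0.5],"gripper":-0.4},{"delta_rot":[0,0,0],"travel":[-0.007,-0.036,0.5],"gripper":-0.7},{"delta_rot":[0,0,0],"travel":[-0.007,-0.036,0.5],"gripper":-1},{"delta_rot":[0,0,0],"travel":[-0.007,-0.036,0.5],"gripper":-1},{"delta_rot":[0,0,0],"travel":[-0.007,-0.036,0.5],"gripper":-1}], force=15)

```text
clock: 4.6
tool_pos: [0.4788, 0.036, 0.0568]
eef_rot: [0.105, 0.994, 0.001, 0.001]
contact_force: [-0.3, 3.5, 8.0]
opening: 0.181
```

Run:
```python
from h import *
st=r.get_state(); print(st["clock"],st["tool_pos"],st["eef_rot"],st["opening"],st["contact_force"])
T=R.from_quat(st["eef_rot"])
print(T.inv().apply(np.array([-.151,-.9885,0])*.130)/.15)
```

```text
4.6 [0.47881405 0.0360093  0.05676608] [0.10477277 0.99449442 0.00132074 0.00132874] 0.18067949697989272 [-0.2936311   3.45875722  8.03749898]
[-0.05053924 -0.86515954 -0.00239405]
```

>>> play_rows(commands=[{"delta_rot":[0,0,0],"travel":[-0.003,-0.05,0],"gripper":-1},{"delta_rot":[0,0,0],"travel":[-0.008,-0.14,0],"gripper":-1},{"delta_rot":[0,0,0],"travel":[-0.014,-0.24,0],"gripper":-1},{"delta_rot":[0,0,0],"travel":[-0.02,-0.34,0],"gripper":-1},{"delta_rot":[0,0,0],"travel":[-0.026,-0.44,0],"gripper":-1},{"delta_rot":[0,0,0],"travel":[-0.032,-0.54,0],"gripper":-1},{"delta_rot":[0,0,0],"travel":[-0.037,-0.63,0],"gripper":-1},{"delta_rot":[0,0,0],"travel":[-0.042,-0.71,0],"gripper":-1},{"delta_rot":[0,0,0],"travel":[-0.046,-0.78,0],"gripper":-1},{"delta_rot":[0,0,0],"travel":[-0.048,-0.82,0],"gripper":-1},{"delta_rot":[0,0,0],"travel":[-0.05,-0.84,0],"gripper":-1},{"delta_rot":[0,0,0],"travel":[-0.05,-0.84,0],"gripper":-1}])

```text
clock: 6.1
tool_pos: [0.4612, -0.0867, 0.0566]
eef_rot: [0.102, 0.995, 0.003, 0.003]
contact_force: [0.6, 6.4, 6.3]
opening: 0.246
```

```bash
cat > look.py <<'E'
import sys
from h import *
np.set_printoptions(precision=4,suppress=True)
s=viewer.snapshot("top"); 
hs=cv2.resize(s["color"][180:330,280:440],None,fx=4,fy=4,interpolation=cv2.INTER_CUBIC)
cv2.imwrite("pics/"+sys.argv[1],cv2.cvtColor(hs,cv2.COLOR_RGB2BGR))
z=s["z_map"]; P=[]
for v in range(190,310):
    for u in range(300,420):
        if .084<(at_z(s,(u,v),0)[2]+0 if 0 else 1)*0+z[v,u]*0+.088 and z[v,u]>0:
            o,d=ray(s,(u,v)); p=o+d*z[v,u]
            if .085<p[2]<.092: P.append(p[:2])
P=np.array(P)
from scipy.optimize import least_squares
c0=np.array([.5687-.078*.151,-.0371-.078*.9885])
f=least_squares(lambda c:np.hypot(*(P-c).T)-.063,c0,loss="soft_l1",f_scale=.002).x if len(P) else None
e=f-np.array([.5687,-.0371]); print("sieve",f,"sorter frame",e@[.9885,-.151],e@[.151,.9885],len(P))
st=r.get_state(); print(st["clock"],st["tool_pos"],st["eef_rot"],st["opening"],st["contact_force"])
E
python3 look.py t2.png
```

```text
sieve [ 0.5667 -0.0649] sorter frame 0.0022306860855943 -0.027806503899324642 405
6.15 [ 0.4611 -0.0868  0.0566] [0.102  0.9948 0.0026 0.0025] 0.24517552360889464 [2.1647 7.8548 6.1385]
```

View pics/t2.png

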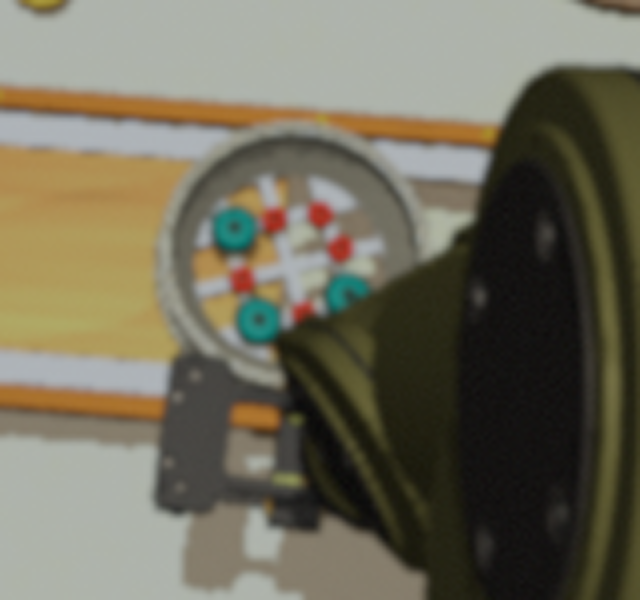

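The sieve trailed behind. The handle twisted about 25° in the 15 N grip, so the centre is only at sorter y -28 mm. I'll squeeze harder so the pads realign the handle, then push the rest of the way.

>>> play_rows(commands=[{"delta_rot":[0,0,0],"travel":[0,0,0],"gripper":-1},{"delta_rot":[0,0,0],"travel":[0,0,0],"gripper":-1},{"delta_rot":[0,0,0],"travel":[0,0,0],"gripper":-1},{"delta_rot":[0,0,0],"travel":[0,0,0],"gripper":-1}], force=58)

```text
clock: 6.65
tool_pos: [0.4608, -0.0873, 0.0567]
eef_rot: [0.102, 0.995, 0.002, 0.002]
contact_force: [0.4, 6.8, 6.8]
opening: 0.205
```

```bash
python3 look.py t3.png
```

```text
sieve [ 0.5673 -0.0779] sorter frame 0.004784763886736111 -0.04058927592377976 381
6.7 [ 0.4608 -0.0872  0.0566] [0.1025 0.9947 0.0022 0.0022] 0.2037304656557666 [0.9301 6.5729 6.9658]
```

>>> play_rows(commands=[{"delta_rot":[0,0,0.03],"travel":[0,0,0],"gripper":-1},{"delta_rot":[0,0,0.06],"travel":[0,-0.02,0],"gripper":-1},{"delta_rot":[0,0,0.083],"travel":[-0.002,-0.05,0],"gripper":-1},{"delta_rot":[0,0,0.083],"travel":[-0.004,-0.08,0],"gripper":-1},{"delta_rot":[0,0,0.083],"travel":[-0.004,-0.08,0],"gripper":-1},{"delta_rot":[0,0,0.083],"travel":[-0.004,-0.08,0],"gripper":-1}])

```text
clock: 7.45
tool_pos: [0.457, -0.0945, 0.0566]
eef_rot: [0.225, 0.974, 0.004, -0.0]
contact_force: [-3.3, 15.0, 12.5]
opening: 0.223
```

```bash
python3 look.py t4.png
```

```text
sieve [ 0.5637 -0.099 ] sorter frame 0.004404130615146207 -0.06191456182120124 340
7.5 [ 0.457  -0.0945  0.0566] [ 0.2254  0.9743  0.0044 -0.0002] 0.22542434193954947 [-3.1453 16.4425 11.8576]
```

View pics/t4.png

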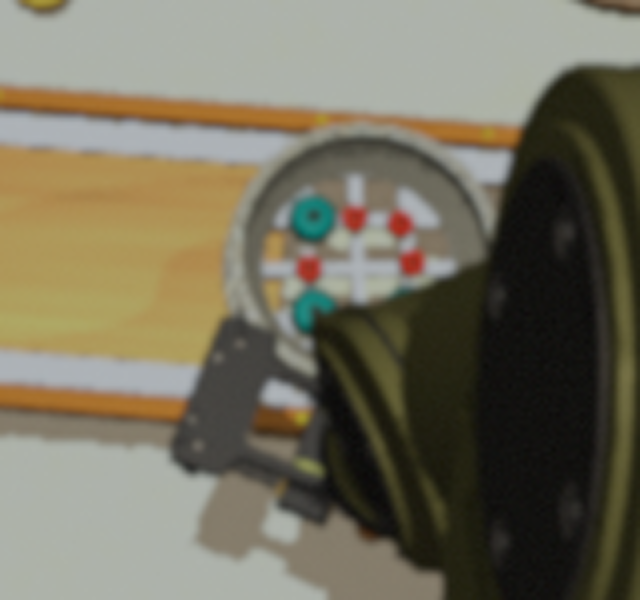

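Now at y -62 mm with the grid aligned to the bench. About 16 mm more towards the stop.

>>> play_rows(commands=[{"delta_rot":[0,0,0],"travel":[-0.01,-0.03,0],"gripper":-1},{"delta_rot":[0,0,0],"travel":[-0.02,-0.06,0],"gripper":-1},{"delta_rot":[0,0,0],"travel":[-0.03,-0.09,0],"gripper":-1},{"delta_rot":[0,0,0],"travel":[-0.036,-0.115,0],"gripper":-1},{"delta_rot":[0,0,0],"travel":[-0.036,-0.115,0],"gripper":-1},{"delta_rot":[0,0,0],"travel":[-0.036,-0.115,0],"gripper":-1}])

```text
clock: 8.25
tool_pos: [0.4542, -0.1124, 0.0566]
eef_rot: [0.226, 0.974, 0.004, -0.0]
contact_force: [-2.5, 16.2, 11.2]
opening: 0.22
```

```bash
python3 look.py t5.png
```

```text
sieve [ 0.5609 -0.1174] sorter frame 0.004391437719572857 -0.08058396525647817 361
8.3 [ 0.4543 -0.1124  0.0566] [ 0.2256  0.9742  0.0044 -0.0001] 0.22312457515387743 [-3.1202 15.2717 11.3949]
```

>>> play_rows(commands=[{"delta_rot":[0,0,0],"travel":[-0.005,-0.014,0],"gripper":-1},{"delta_rot":[0,0,0],"travel":[-0.009,-0.027,0],"gripper":-1},{"delta_rot":[0,0,0],"travel":[-0.009,-0.027,0],"gripper":-1}])

```text
clock: 8.68
tool_pos: [0.4541, -0.113, 0.0566]
eef_rot: [0.224, 0.975, 0.007, -0.0]
contact_force: [-2.8, 23.7, 12.2]
opening: 0.219
```

```bash
python3 look.py t6.png
```

```text
sieve [ 0.5607 -0.1175] sorter frame 0.004218280904886575 -0.0806796609953558 364
8.725 [ 0.4541 -0.1131  0.0566] [ 0.2236  0.9747  0.0066 -0.0001] 0.22494564896940927 [-2.3749 23.5639 13.4352]
```

Force rose from 15 to 24 N and the sieve didn't move, so it is against the stop. Relaxing, opening and lifting.

>>> play_rows(commands=[{"delta_rot":[0,0,0],"travel":[0.005,0.014,0],"gripper":-1},{"delta_rot":[0,0,0],"travel":[0.009,0.025,0],"gripper":-0.4},{"delta_rot":[0,0,0],"travel":[0.009,0.025,0],"gripper":0},{"delta_rot":[0,0,0],"travel":[0.009,0.025,0],"gripper":0},{"delta_rot":[0,0,0],"travel":[0.009,0.025,-0.3],"gripper":0},{"delta_rot":[0,0,0],"travel":[0.009,0.025,-0.7],"gripper":0},{"delta_rot":[0,0,0],"travel":[0.009,0.025,-1],"gripper":0},{"delta_rot":[0,0,0],"travel":[0.009,0.025,-1],"gripper":0}], force=20)

```text
clock: 9.72
tool_pos: [0.4557, -0.1215, 0.2086]
eef_rot: [0.235, 0.972, -0.0, 0.004]
contact_force: [-0.3, -0.7, 0.1]
opening: 0.502
```

```bash
python3 look.py t7.png
python3 - <<'E'
from h import *
np.set_printoptions(precision=4,suppress=True)
# stick axis from top-camera depth medians
Q=np.array([[.4765,-.3214,.0355],[.4706,-.3156,.0502],[.4626,-.3091,.0668],[.4566,-.3066,.0773],[.4519,-.3021,.0922],[.4459,-.2978,.1067],[.4394,-.2926,.1175],[.4340,-.2887,.1314],[.4267,-.2843,.1445]])
c=Q.mean(0); d=np.linalg.svd(Q-c)[2][0]; d*=np.sign(d[2]); print("axis",d,np.degrees(np.arccos(d[2])),"resid",np.abs(np.linalg.norm(np.cross(Q-c,d),axis=1)).max())
foot=c+d*(.006+.004-c[2])/d[2]; top=foot+.167*d; print("foot",foot,"top",top)
z=-d; y=np.array([0,1,0.]); y=y-z*(y@z); y/=np.linalg.norm(y)
lat=np.cross([0,0,1],d); lat/=np.linalg.norm(lat); lat*=np.sign(lat[1]); print("lat",lat)
for nm,yy in [("lat",lat),("y",y)]:
    x=np.cross(yy,z); q=R.from_matrix(np.c_[x,yy,z]).as_quat()
    g=foot+d*.140; tcp=g+z*.019; pre=tcp-z*.09
    print(nm,"q",q,"tcp",tcp,"pre",pre,[v for v in delta(pre,q)])
E
```

```text
sieve [ 0.5604 -0.1173] sorter frame 0.003887445111390301 -0.0805129847446723 262
9.775 [ 0.4544 -0.1214  0.2069] [ 0.2346  0.9721 -0.0002  0.0017] 0.49978302752833687 [-0.7294  0.3832 -0.4485]
axis [-0.3936  0.2916  0.8718] 29.334096144327937 resid 0.001354411190405707
foot [ 0.4883 -0.3292  0.01  ] top [ 0.4226 -0.2805  0.1556]
lat [ 0.5953  0.8035 -0.    ]
lat q [ 0.3032  0.9187 -0.0794  0.2404] tcp [ 0.4407 -0.2939  0.1155] pre [ 0.4052 -0.2677  0.1939] [array([-0.1534, -1.0176,  0.0862]), array([ 0.0136, -0.1615,  0.051 ])]
y q [ 0.031   0.9669 -0.1441  0.2082] tcp [ 0.4407 -0.2939  0.1155] pre [ 0.4052 -0.2677  0.1939] [array([-0.1534, -1.0176,  0.0862]), array([ 0.059 , -0.152 , -0.1276])]
```

Sieve stayed put. The stick axis leans 29°, towards -x/+y. Moving to a pre-grasp aligned with it.

>>> play_rows(commands=[{"delta_rot":[0.014,-0.1615,0.051],"travel":[-0.13,-1,0.07],"gripper":0.0},{"delta_rot":[0.014,-0.1615,0.051],"travel":[-0.13,-1,0.07],"gripper":0.0},{"delta_rot":[0.014,-0.1615,0.051],"travel":[-0.13,-1,0.07],"gripper":0.0},{"delta_rot":[0.014,-0.1615,0.051],"travel":[-0.13,-1,0.07],"gripper":0.0},{"delta_rot":[0.014,-0.1615,0.051],"travel":[-0.13,-1,0.07],"gripper":0.0}])

```text
clock: 10.4
tool_pos: [0.3924, -0.2553, 0.1902]
eef_rot: [0.287, 0.944, -0.098, 0.131]
contact_force: [0.4, -0.1, -0.9]
opening: 0.499
```

Run:
```python
from h import *
np.set_printoptions(precision=4,suppress=True)
s=viewer.snapshot("wrist"); save(s,"w2.png")
st=r.get_state(); print(st["clock"],st["tool_pos"],st["eef_rot"])
d=np.array([-.3936,.2916,.8718]); foot=np.array([.4883,-.3292,.01])+[-.004,-.0006,-.0015]
print("proj top, 140, foot",[np.round(proj(s,foot+d*l)) for l in (.167,.14,0)])
tcp=foot+d*.121
print(delta(tcp,[.3032,.9187,-.0794,.2404]))
```

```text
10.45 [ 0.3905 -0.2564  0.1897] [ 0.288   0.9434 -0.0992  0.1309]
proj top, 140, foot [array([318., 318.]), array([322., 305.]), array([335., 267.])]
(array([-0.2242,  0.025 ,  0.603 ]), array([-0.0292, -0.0634,  0.0223]))
```

View pics/w2.png

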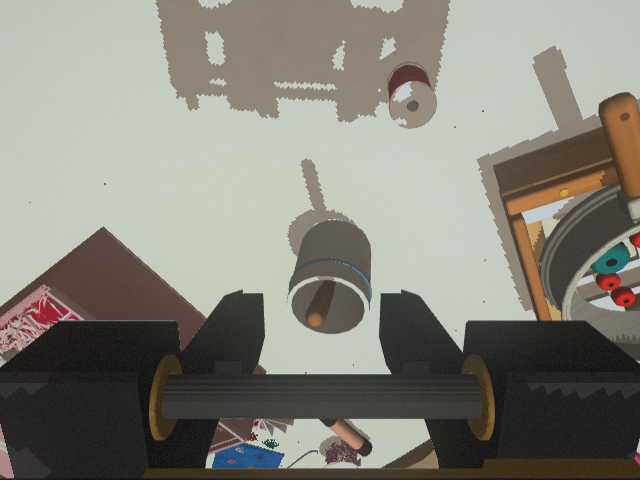

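Predicted stick top (318,318) against seen (315,320), so the axis is confirmed. The tilt is 13° short, so I'll check the joints while approaching.

>>> play_rows(commands=[{"delta_rot":[-0.029,-0.063,0.022],"travel":[-0.15,0.02,0.1],"gripper":0.0},{"delta_rot":[-0.029,-0.063,0.022],"travel":[-0.2,0.02,0.3],"gripper":0.0},{"delta_rot":[-0.029,-0.063,0.022],"travel":[-0.22,0.02,0.4],"gripper":0.0},{"delta_rot":[-0.029,-0.063,0.022],"travel":[-0.22,0.02,0.4],"gripper":0.0}])

```text
clock: 10.95
tool_pos: [0.4309, -0.2848, 0.1407]
eef_rot: [0.303, 0.92, -0.078, 0.236]
contact_force: [-0.8, 0.3, 0.1]
opening: 0.497
```

Run:
```python
from h import *
np.set_printoptions(precision=4,suppress=True)
st=r.get_state(); print(st["clock"],st["tool_pos"],st["eef_rot"],st["q"])
d=np.array([-.3936,.2916,.8718]); foot=np.array([.4883,-.3292,.01])+[-.004,-.0006,-.0015]
tcp=foot+d*.121
print(delta(tcp,[.3032,.9187,-.0794,.2404]))
T=R.from_quat(st["eef_rot"]); print("stick in tool",T.inv().apply(d), "closest", T.inv().apply(foot+d*.140-st["tool_pos"]))
```

```text
10.95 [ 0.4309 -0.2848  0.1407] [ 0.3026  0.9202 -0.0775  0.236 ] [ 0.8001  0.7633 -0.6031  2.4443  2.3172  0.7003 -0.9336]
(array([ 0.0246, -0.0291,  0.1895]), array([ 0.0004, -0.0031,  0.0006]))
stick in tool [ 0.0098  0.0012 -0.9999] closest [ 0.0039 -0.0043  0.0094]
```

>>> play_rows(commands=[{"delta_rot":[0,0,0],"travel":[0.025,-0.03,0.1],"gripper":0.0},{"delta_rot":[0,0,0],"travel":[0.025,-0.03,0.19],"gripper":0.0},{"delta_rot":[0,0,0],"travel":[0.025,-0.03,0.19],"gripper":-0.5},{"delta_rot":[0,0,0],"travel":[0.025,-0.03,0.19],"gripper":-1},{"delta_rot":[0,0,0],"travel":[0.025,-0.03,0.19],"gripper":-1},{"delta_rot":[0,0,0],"travel":[0.025,-0.03,0.19],"gripper":-1},{"delta_rot":[0,0,0],"travel":[0.025,-0.03,0.19],"gripper":-1}], force=25)

```text
clock: 11.82
tool_pos: [0.4395, -0.2949, 0.1183]
eef_rot: [0.301, 0.919, -0.078, 0.241]
contact_force: [-0.2, 0.2, 1.6]
opening: 0.114
```

Run:
```python
from h import *
np.set_printoptions(precision=4,suppress=True)
st=r.get_state(); print(st["clock"],st["tool_pos"],st["eef_rot"],st["opening"]*88,st["contact_force"])
T=R.from_quat(st["eef_rot"]); print("tool axes",T.as_matrix())
up=T.inv().apply([0,0,1]); print("up in tool",up, "stick", T.inv().apply([-.3936,.2916,.8718]))
```

```text
11.825 [ 0.4395 -0.2949  0.1183] [ 0.3014  0.9192 -0.0784  0.2411] 10.015728691618603 [-0.1932  0.2482  1.6181]
tool axes [[-0.702   0.5919  0.3959]
 [ 0.5163  0.806  -0.2894]
 [-0.4905  0.0012 -0.8715]]
up in tool [-0.4905  0.0012 -0.8715] stick [-0.0007  0.0031 -1.    ]
```

Gripped at 10 mm, which fits the 11 mm grip. Lifting straight up.

>>> play_rows(commands=[{"delta_rot":[0,0,0],"travel":[-0.12,0,-0.21],"gripper":-1},{"delta_rot":[0,0,0],"travel":[-0.25,0,-0.44],"gripper":-1},{"delta_rot":[0,0,0],"travel":[-0.38,0,-0.67],"gripper":-1},{"delta_rot":[0,0,0],"travel":[-0.49,0,-0.87],"gripper":-1},{"delta_rot":[0,0,0],"travel":[-0.49,0,-0.87],"gripper":-1},{"delta_rot":[0,0,0],"travel":[-0.49,0,-0.87],"gripper":-1}])

```text
clock: 12.58
tool_pos: [0.4393, -0.2944, 0.2672]
eef_rot: [0.301, 0.92, -0.078, 0.24]
contact_force: [-0.7, 0.6, -1.5]
opening: 0.113
```

Run:
```python
from h import *
np.set_printoptions(precision=4,suppress=True)
st=r.get_state(); print(st["clock"],st["tool_pos"],st["eef_rot"],st["opening"]*88,st["contact_force"],st["q"])
s=viewer.snapshot("scene")
save(s,"s2.png"); im=cv2.imread("pics/s2.png")[180:440,220:520]
cv2.imwrite("pics/s2.png",cv2.resize(im,None,fx=2,fy=2))
T=R.from_quat(st["eef_rot"]); f=st["tool_pos"]+T.apply([0,0,.121]); print("foot expected",f,proj(s,f))
for d in viewer.pinpoint("scene","stick_tip")[:2]: print(d,at_d(s,d["at"]))
# upright with same heading; and target above sieve
a=np.arctan2(.919,.301); q=[np.cos(a),np.sin(a),0,0]
print(delta([.5607-.02,-.1175,.30],q), delta(st["tool_pos"],q))
```

```text
12.575 [ 0.4393 -0.2944  0.2672] [ 0.301   0.9195 -0.078   0.2405] 9.977147243562756 [-0.6537  0.5679 -1.4809] [ 0.6014  0.4085 -0.2164  2.2976  1.8905  0.1956 -0.4859]
foot expected [ 0.4871 -0.3292  0.1617] [np.float64(384.05124958059525), np.float64(324.5135674555912)]
{'at': [381.2, 326.8], 'conf': 0.9} [ 0.4767 -0.3336  0.1671]
(array([ 0.0226,  1.3522, -0.2675]), array([0.0005, 0.1621, 0.    ])) (array([-0.0044,  0.0012, -0.0044]), array([0.0005, 0.1621, 0.    ]))
```

View pics/s2.png

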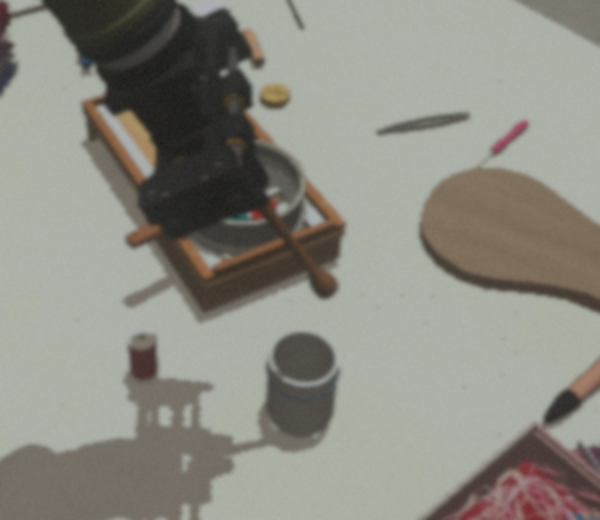

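Stick held; the foot shows at (381,327) against a predicted (384,325). Finding the beads in the top view to pick a free entry spot.

```bash
cat > beads.py <<'E'
import sys
from h import *
np.set_printoptions(precision=4,suppress=True)
S=np.array([.5607,-.1175]); Y=np.radians(-8.7)
A=np.array([[np.cos(Y),np.sin(Y)],[-np.sin(Y),np.cos(Y)]])  # world -> bench axes
def find(c):
    s=viewer.snapshot(c); hsv=cv2.cvtColor(s["color"],cv2.COLOR_RGB2HSV); out=[]
    for nm,m,h in [("red",cv2.inRange(hsv,(0,140,60),(6,255,255))|cv2.inRange(hsv,(172,140,60),(180,255,255)),.0585),("teal",cv2.inRange(hsv,(75,90,30),(98,255,255)),.062)]:
        n,L,st,ce=cv2.connectedComponentsWithStats(m)
        for i in range(1,n):
            if st[i,4]<6: continue
            e=(at_z(s,ce[i],h)[:2]-S); z=at_d(s,ce[i])
            if np.hypot(*e)<.075: out.append((nm,(A@e*1000).round(),st[i,4],ce[i].round(),None if z is None else round(float(z[2]),3)))
    return s,out
if __name__=="__main__":
    for c in sys.argv[2:]:
        s,o=find(c); save(s,c+sys.argv[1]+".png"); print(c)
        for x in o: print(*x)
    st=r.get_state(); print(st["clock"],st["tool_pos"],st["eef_rot"],st["opening"]*88,st["contact_force"])
E
python3 beads.py b1 top scene; python3 -c "
import cv2;a=cv2.imread('pics/topb1.png')[190:300,290:440];b=cv2.imread('pics/sceneb1.png')[200:310,280:430]
cv2.imwrite('pics/b1.png',cv2.resize(cv2.hconcat([a,b]),None,fx=2.6,fy=2.6,interpolation=2))"
```

```text
top
red [23.  4.] 23 [377. 235.] 0.06
red [ 22. -19.] 21 [389. 236.] 0.06
red [  3. -27.] 23 [392. 246.] 0.06
red [-5. 24.] 23 [366. 248.] 0.059
red [-27.  -3.] 19 [379. 260.] 0.06
teal [20. 25.] 96 [367. 235.] 0.064
teal [-21. -25.] 94 [391. 258.] 0.066
teal [-28.  20.] 94 [368. 259.] 0.064
scene
red [ 26. -20.] 6 [356. 282.] 0.064
red [  5. -27.] 10 [348. 287.] 0.061
teal [-12. -26.] 6 [341. 288.] 0.067
12.775 [ 0.439  -0.2947  0.2663] [ 0.3015  0.9196 -0.0777  0.2397] 9.898046869896762 [-0.8    -0.4085  0.0219]
```

View pics/b1.png

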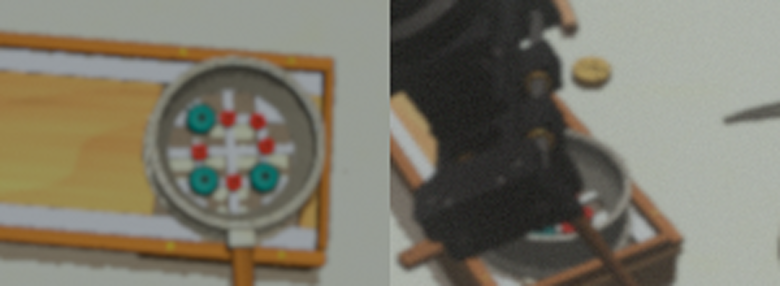

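All eight beads are found, each on a crossing of the plate's ribs: reds at sieve (25,0), (25,-25), (0,-25), (0,25), (-25,0), teals at (25,25), (-25,25), (-25,-25). The centre is free. I'll turn upright with tool axes along the sieve's and go above the centre.

>>> play_rows(commands=[{"delta_rot":[0,0.081,0],"travel":[0,0.4,-0.1],"gripper":-1},{"delta_rot":[0,0.162,0],"travel":[0.01,0.7,-0.13],"gripper":-1},{"delta_rot":[0,0.162,0],"travel":[0.01,0.9,-0.13],"gripper":-1},{"delta_rot":[0,0.162,0],"travel":[0.01,0.9,-0.13],"gripper":-1},{"delta_rot":[0,0.162,0],"travel":[0.01,0.9,-0.13],"gripper":-1}])

```text
clock: 13.4
tool_pos: [0.5031, -0.198, 0.2826]
eef_rot: [0.318, 0.945, -0.037, 0.063]
contact_force: [1.1, -2.9, -0.9]
opening: 0.117
```

Run:
```python
from h import *
np.set_printoptions(precision=4,suppress=True)
st=r.get_state(); print(st["clock"],st["tool_pos"],st["eef_rot"],st["opening"]*88,st["contact_force"])
print(delta([.559,-.117,.215],[.0209,.9998,0,0]))
```

```text
13.4 [ 0.5031 -0.198   0.2826] [ 0.3181  0.9452 -0.037   0.0632] 10.277423692725703 [ 1.1425 -2.8859 -0.933 ]
(array([0.0923, 0.6688, 0.4223]), array([-0.0231,  0.0414, -0.193 ]))
```

>>> play_rows(commands=[{"delta_rot":[0,0,0],"travel":[0,0,0],"gripper":-1},{"delta_rot":[0,0,0],"travel":[0,0,0],"gripper":-1},{"delta_rot":[0,0,0],"travel":[0,0,0],"gripper":-1}])

```text
clock: 13.78
tool_pos: [0.5032, -0.2002, 0.2827]
eef_rot: [0.318, 0.945, -0.039, 0.067]
contact_force: [0.0, -0.6, 0.2]
opening: 0.115
```

Run:
```python
from h import *
np.set_printoptions(precision=4,suppress=True)
st=r.get_state(); print(st["clock"],st["tool_pos"],st["eef_rot"],st["opening"]*88,st["contact_force"])
print(delta([.559,-.117,.23],[.0209,.9998,0,0]))
```

```text
13.775 [ 0.5032 -0.2002  0.2827] [ 0.3184  0.9448 -0.0392  0.0668] 10.090520653444711 [ 0.0482 -0.5612  0.1653]
(array([0.0902, 0.6772, 0.3198]), array([-0.0245,  0.0437, -0.1932]))
```

>>> play_rows(commands=[{"delta_rot":[-0.0245,0.0437,-0.193],"travel":[0.09,0.677,0.2],"gripper":-1},{"delta_rot":[-0.0245,0.0437,-0.193],"travel":[0.09,0.677,0.32],"gripper":-1},{"delta_rot":[-0.0245,0.0437,-0.193],"travel":[0.09,0.677,0.32],"gripper":-1},{"delta_rot":[-0.0245,0.0437,-0.193],"travel":[0.09,0.677,0.32],"gripper":-1},{"delta_rot":[-0.0245,0.0437,-0.193],"travel":[0.09,0.677,0.32],"gripper":-1},{"delta_rot":[-0.0245,0.0437,-0.193],"travel":[0.09,0.677,0.32],"gripper":-1},{"delta_rot":[-0.0245,0.0437,-0.193],"travel":[0.09,0.677,0.32],"gripper":-1},{"delta_rot":[-0.0245,0.0437,-0.193],"travel":[0.09,0.677,0.32],"gripper":-1}])

```text
clock: 14.78
tool_pos: [0.5606, -0.1156, 0.2313]
eef_rot: [0.02, 1.0, 0.0, 0.001]
contact_force: [-0.8, -1.2, -0.8]
opening: 0.113
```

Run:
```python
from h import *
np.set_printoptions(precision=4,suppress=True)
st=r.get_state(); print(st["clock"],st["tool_pos"],st["eef_rot"],st["opening"]*88,st["contact_force"],st["q"])
print(delta([.559,-.117,.185],[.0209,.9998,0,0]))
T=R.from_quat(st["eef_rot"]);f=st["tool_pos"]+T.apply([0,0,.121])
for c in ["scene","wrist"]:
    s=viewer.snapshot(c); print(c,"pred",proj(s,f),[ (d["at"],d["conf"]) for d in viewer.pinpoint(c,"stick_tip")[:1]])
    save(s,"s3"+c+".png")
a=cv2.imread("pics/s3scene.png")[170:320,260:460];b=cv2.imread("pics/s3wrist.png")[180:480]
cv2.imwrite("pics/s3.png",cv2.vconcat([cv2.resize(a,(400,300)),cv2.resize(b,(400,300*300//480+10))]))
```

```text
14.775 [ 0.5606 -0.1156  0.2313] [0.0204 0.9998 0.0005 0.0015] 9.909305944406782 [-0.7924 -1.2301 -0.7759] [ 0.5505  0.7155 -0.7514  1.7223  0.5872  0.9394  1.0935]
(array([ 0.0114, -0.0102,  0.3089]), array([0.0003, 0.0009, 0.0003]))
scene pred [np.float64(339.61799421228204), np.float64(260.64250833574874)] [([340.2, 264.5], 0.57)]
wrist pred [np.float64(321.2032056034374), np.float64(232.10951346379736)] [([322.0, 229.2], 0.95)]
```

View pics/s3.png

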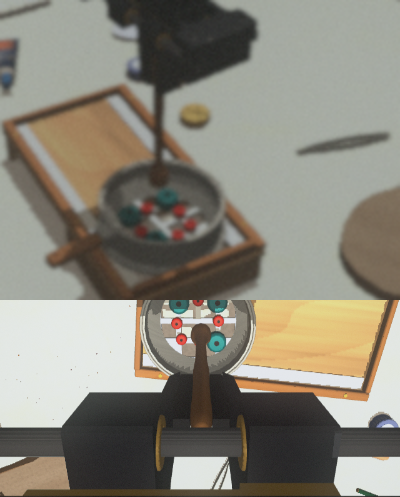

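Both cameras see the beads with the stick in place: the stick tip is at (340,264) in the scene view, over the centre. Lowering into the free centre.

>>> play_rows(commands=[{"delta_rot":[0,0,0],"travel":[0.011,-0.01,0.15],"gripper":-1},{"delta_rot":[0,0,0],"travel":[0.011,-0.01,0.28],"gripper":-1},{"delta_rot":[0,0,0],"travel":[0.011,-0.01,0.33],"gripper":-1},{"delta_rot":[0,0,0],"travel":[0.011,-0.01,0.36],"gripper":-1},{"delta_rot":[0,0,0],"travel":[0.011,-0.01,0.36],"gripper":-1}])

```text
clock: 15.6
tool_pos: [0.5594, -0.1168, 0.1773]
eef_rot: [0.02, 1.0, 0.001, 0.002]
contact_force: [-0.5, -0.4, 0.1]
opening: 0.11
```

>>> play_rows(commands=[{"delta_rot":[0,0,0],"travel":[0,0,0.01],"gripper":-1},{"delta_rot":[0,0,0],"travel":[0,0,0.02],"gripper":-1},{"delta_rot":[0,0,0],"travel":[0,0,0.02],"gripper":-1}])

```text
clock: 15.98
tool_pos: [0.5595, -0.1169, 0.1744]
eef_rot: [0.02, 1.0, 0.001, 0.002]
contact_force: [0.1, -0.5, 1.1]
opening: 0.117
```

>>> play_rows(commands=[{"delta_rot":[0,0,0],"travel":[-0.083,-0.083,0],"gripper":-1},{"delta_rot":[0,0,0],"travel":[-0.12,-0.047,0],"gripper":-1},{"delta_rot":[0,0,0],"travel":[-0.16,-0.007,0],"gripper":-1},{"delta_rot":[0,0,0],"travel":[-0.16,-0.007,0],"gripper":-1},{"delta_rot":[0,0,0],"travel":[-0.083,-0.083,0],"gripper":-1},{"delta_rot":[0,0,0],"travel":[-0.04,-0.127,0],"gripper":-1},{"delta_rot":[0,0,0],"travel":[0,-0.167,0],"gripper":-1},{"delta_rot":[0,0,0],"travel":[0,-0.167,0],"gripper":-1},{"delta_rot":[0,0,0],"travel":[-0.053,-0.227,0],"gripper":-1},{"delta_rot":[0,0,0],"travel":[-0.093,-0.193,0],"gripper":-1},{"delta_rot":[0,0,0],"travel":[-0.133,-0.147,0],"gripper":-1},{"delta_rot":[0,0,0],"travel":[-0.133,-0.147,0],"gripper":-1}])

```text
clock: 17.48
tool_pos: [0.578, -0.1411, 0.1741]
eef_rot: [0.021, 1.0, -0.001, 0.0]
contact_force: [0.1, -0.9, 6.8]
opening: 0.113
```

```bash
cat > st.py <<'E'
import sys
import beads
from h import *
beads.A=np.array([[np.cos(np.radians(-2.4)),np.sin(np.radians(-2.4))],[-np.sin(np.radians(-2.4)),np.cos(np.radians(-2.4))]])  # sieve axes
beads.S=np.array([.559,-.117])
st=r.get_state(); print(st["clock"],st["tool_pos"],st["opening"]*88,st["contact_force"],"stick at",(beads.A@(st["tool_pos"][:2]-beads.S)*1000).round())
ims=[]
for c in ["scene","wrist"]:
    s,o=beads.find(c); print(c); [print(" ",*x) for x in o]
    im=cv2.cvtColor(s["color"],cv2.COLOR_RGB2BGR)
    u,v=np.array(proj(s,[*beads.S,.06])).astype(int); w=48 if c=="scene" else 150
    cr=im[max(v-w,0):v+w,max(u-w,0):u+w]; ims.append(cv2.resize(cr,(400,400),interpolation=2))
cv2.imwrite("pics/"+sys.argv[1],cv2.hconcat(ims))
E
python3 st.py p1.png
```

```text
17.475 [ 0.578  -0.1411  0.1741] 9.932395998204566 [ 0.0855 -0.8612  6.8235] stick at [ 20. -23.]
scene
  red [36.  4.] 9 [352. 272.] 0.06
  red [ 1. 24.] 9 [333. 274.] 0.062
  red [ 24. -25.] 12 [356. 282.] 0.061
  red [-24.  -1.] 15 [330. 285.] 0.061
  teal [27. 24.] 38 [343. 267.] 0.065
  teal [-21.  19.] 31 [326. 278.] 0.067
wrist
  red [-24.  -2.] 331 [357. 165.] 0.061
  red [-15. -41.] 152 [294. 179.] 0.017
  red [ 0. 23.] 297 [396. 204.] 0.061
  red [ 24. -18.] 14 [329. 240.] 0.059
  red [ 24. -30.] 7 [311. 240.] 0.059
  red [34.  5.] 290 [365. 255.] 0.06
  teal [-24. -27.] 982 [315. 166.] 0.065
  teal [-22.  20.] 1016 [394. 170.] 0.066
  teal [27. 23.] 966 [395. 247.] 0.065
```

View pics/p1.png

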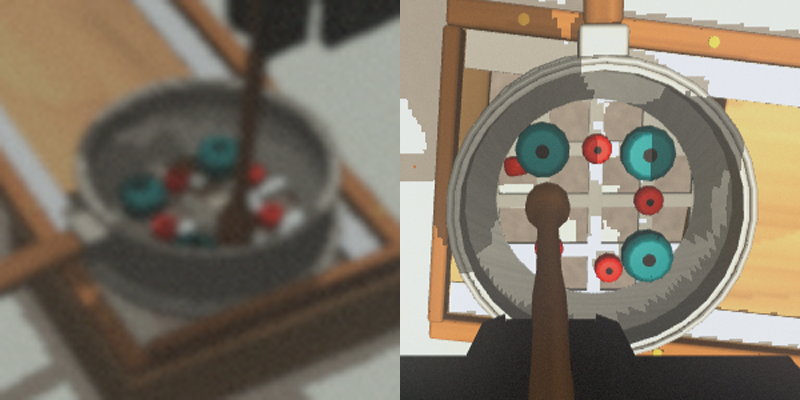

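One red bead (0,-25) has dropped: it shows at z 17 mm in the tray. The bulb lags at about (3,-25) and 7 N pushes up, so it is dragging on the plate and the stick has swung in the pads. I'll raise it 4 mm, grip harder and locate the tip.

>>> play_rows(commands=[{"delta_rot":[0,0,0],"travel":[0,0,-0.025],"gripper":-1},{"delta_rot":[0,0,0],"travel":[0,0,-0.025],"gripper":-1},{"delta_rot":[0,0,0],"travel":[0,0,-0.025],"gripper":-1}], force=55)

```text
clock: 17.95
tool_pos: [0.5779, -0.14, 0.1774]
eef_rot: [0.02, 1.0, 0.001, 0.001]
contact_force: [0.2, 0.0, -0.4]
opening: 0.107
```

```bash
cat >> st.py <<'E'
L=[];
for c in ["scene","wrist"]:
    d=viewer.pinpoint(c,"stick_tip")
    if d: 
        s=viewer.snapshot(c); L.append(ray(s,d[0]["at"])); print(c,"tip",d[0], "at z .055:",(beads.A@(at_z(s,d[0]["at"],.055)[:2]-beads.S)*1000).round())
if len(L)==2:
    M=np.zeros((3,3));b=np.zeros(3)
    for o,d in L: d=d/np.linalg.norm(d);K=np.eye(3)-np.outer(d,d);M+=K;b+=K@o
    p=np.linalg.solve(M,b);print("tip tri",(beads.A@(p[:2]-beads.S)*1000).round(),p[2])
E
python3 st.py p2.png
```

```text
17.95 [ 0.5779 -0.14    0.1774] 9.374674826060659 [ 0.2318  0.0373 -0.4094] stick at [ 20. -22.]
scene
  red [36.  4.] 9 [352. 272.] 0.062
  red [ 1. 23.] 6 [333. 274.] 0.061
  red [ 23. -25.] 17 [355. 282.] 0.06
  red [-24.  -0.] 14 [330. 284.] 0.061
  teal [27. 24.] 36 [343. 267.] 0.065
  teal [-22.  20.] 35 [325. 277.] 0.066
wrist
  red [-24.  -2.] 321 [354. 165.] 0.061
  red [-15. -41.] 145 [291. 178.] 0.017
  red [ 0. 23.] 292 [392. 203.] 0.061
  red [ 24. -29.] 55 [310. 239.] 0.06
  red [34.  5.] 287 [362. 253.] 0.061
  teal [-24. -27.] 966 [313. 165.] 0.066
  teal [-22.  20.] 1017 [391. 168.] 0.066
  teal [27. 23.] 960 [391. 245.] 0.065
scene tip {'at': [349.3, 289.6], 'conf': 0.78} at z .055: [  3. -32.]
wrist tip {'at': [323.6, 208.8], 'conf': 0.92} at z .055: [  5. -20.]
tip tri [ 10. -21.] 0.04172243034880687
```

>>> play_rows(commands=[{"delta_rot":[0,0,0],"travel":[-0.02,-0.08,0],"gripper":-1},{"delta_rot":[0,0,0],"travel":[-0.087,-0.04,0],"gripper":-1},{"delta_rot":[0,0,0],"travel":[-0.14,0,0],"gripper":-1},{"delta_rot":[0,0,0],"travel":[-0.16,0.027,0],"gripper":-1},{"delta_rot":[0,0,0],"travel":[-0.16,0.027,0],"gripper":-1},{"delta_rot":[0,0,0],"travel":[-0.05,0.08,0],"gripper":-1},{"delta_rot":[0,0,0],"travel":[-0.047,0.2,0],"gripper":-1},{"delta_rot":[0,0,0],"travel":[-0.1,0.253,0],"gripper":-1},{"delta_rot":[0,0,0],"travel":[-0.147,0.213,0],"gripper":-1},{"delta_rot":[0,0,0],"travel":[-0.167,0.173,0],"gripper":-1},{"delta_rot":[0,0,0],"travel":[-0.167,0.173,0],"gripper":-1}])

```text
clock: 19.62
tool_pos: [0.6043, -0.1163, 0.1777]
eef_rot: [0.021, 1.0, -0.0, 0.001]
contact_force: [-3.0, -2.4, 2.0]
opening: 0.11
```

```bash
python3 st.py p3.png
```

```text
19.625 [ 0.6043 -0.1163  0.1777] 9.656935240115896 [-3.0421 -2.4433  2.0116] stick at [45.  3.]
scene
  red [ 0. 27.] 13 [332. 273.] 0.061
  red [39. -0.] 6 [354. 273.] 0.062
  red [-24.  -2.] 8 [330. 285.] 0.061
  teal [-24.  27.] 15 [322. 276.] 0.067
wrist
  red [-24.  -2.] 343 [313. 123.] 0.061
  red [-11. -36.] 158 [257. 144.] 0.017
  red [-1. 26.] 322 [359. 160.] 0.061
  red [34. -6.] 61 [307. 216.] 0.013
  red [38.  7.] 13 [328. 222.] 0.06
  teal [-24. -27.] 1116 [270. 122.] 0.066
  teal [-23.  22.] 979 [353. 125.] 0.066
  teal [32. 20.] 855 [348. 214.] 0.067
wrist tip {'at': [318.6, 188.7], 'conf': 0.83} at z .055: [17.  2.]
```

View pics/p3.png

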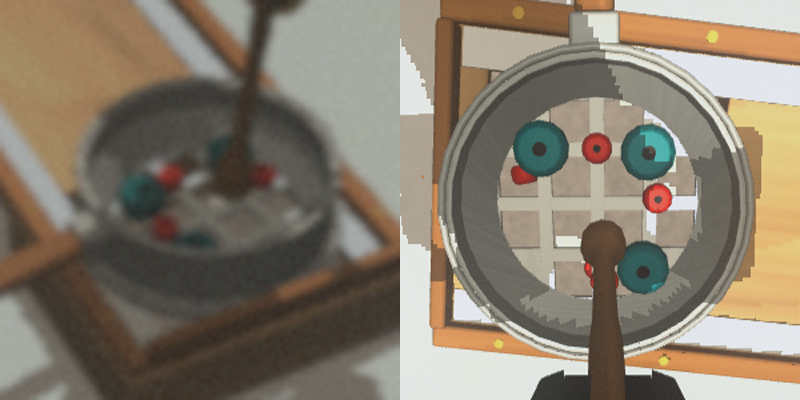

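The second red bead, (25,-25), is through (z 13 mm), leaving three: (39,0), (-1,26) and (-24,-2). The first is pinned against the wall on a rib, so I'll come round its +y side and sweep it towards -y, a little lower.

>>> play_rows(commands=[{"delta_rot":[0,0,0],"travel":[0.04,0.027,0.0],"gripper":-1},{"delta_rot":[0,0,0],"travel":[0.027,0.093,0.013],"gripper":-1},{"delta_rot":[0,0,0],"travel":[-0.027,0.067,0.013],"gripper":-1},{"delta_rot":[0,0,0],"travel":[-0.06,0.013,0.013],"gripper":-1},{"delta_rot":[0,0,0],"travel":[-0.073,-0.053,0.013],"gripper":-1},{"delta_rot":[0,0,0],"travel":[-0.073,-0.07,0.013],"gripper":-1},{"delta_rot":[0,0,0],"travel":[0,-0.053,0.013],"gripper":-1},{"delta_rot":[0,0,0],"travel":[0.06,-0.02,0.013],"gripper":-1},{"delta_rot":[0,0,0],"travel":[0.06,-0.02,0.013],"gripper":-1}])

```text
clock: 21.0
tool_pos: [0.5944, -0.1162, 0.1763]
eef_rot: [0.019, 1.0, 0.001, 0.001]
contact_force: [0.1, 0.0, -0.4]
opening: 0.107
```

```bash
python3 st.py p4.png
```

```text
21.0 [ 0.5944 -0.1162  0.1763] 9.412162188467425 [ 0.1367  0.0303 -0.3536] stick at [35.  2.]
scene
  red [-2. 31.] 16 [330. 272.] 0.06
  red [-24.  -2.] 8 [330. 285.] 0.062
  teal [41. 14.] 11 [351. 268.] 0.067
wrist
  red [-24.  -2.] 345 [315. 138.] 0.061
  red [-13. -37.] 131 [257. 157.] 0.017
  red [-4. 30.] 336 [367. 170.] 0.061
  red [31. -6.] 41 [308. 226.] 0.013
  teal [-24. -27.] 1095 [273. 138.] 0.065
  teal [-22.  22.] 965 [355. 141.] 0.066
  teal [34. 16.] 736 [344. 232.] 0.066
scene tip {'at': [337.4, 279.1], 'conf': 0.72} at z .055: [1. 7.]
wrist tip {'at': [323.0, 177.5], 'conf': 0.8} at z .055: [1. 2.]
tip tri [-1.  3.] 0.059664804033966415
```

>>> play_rows(commands=[{"delta_rot":[0,0,0],"travel":[0.053,0.027,0.015],"gripper":-1},{"delta_rot":[0,0,0],"travel":[0.093,0.0,0.015],"gripper":-1},{"delta_rot":[0,0,0],"travel":[0.133,-0.033,0.015],"gripper":-1},{"delta_rot":[0,0,0],"travel":[0.167,-0.067,0.015],"gripper":-1},{"delta_rot":[0,0,0],"travel":[0.167,-0.067,0.015],"gripper":-1},{"delta_rot":[0,0,0],"travel":[0.053,0.0,0.015],"gripper":-1},{"delta_rot":[0,0,0],"travel":[-0.067,0.027,0.015],"gripper":-1},{"delta_rot":[0,0,0],"travel":[-0.107,0.133,0.015],"gripper":-1},{"delta_rot":[0,0,0],"travel":[-0.1,0.187,0.015],"gripper":-1},{"delta_rot":[0,0,0],"travel":[-0.04,0.193,0.015],"gripper":-1},{"delta_rot":[0,0,0],"travel":[-0.007,0.193,0.015],"gripper":-1},{"delta_rot":[0,0,0],"travel":[-0.007,0.193,0.015],"gripper":-1}])

```text
clock: 22.8
tool_pos: [0.5973, -0.089, 0.174]
eef_rot: [0.021, 1.0, 0.001, 0.002]
contact_force: [-0.4, -0.2, -0.6]
opening: 0.108
```

```bash
python3 st.py p5.png
```

```text
22.8 [ 0.5973 -0.089   0.174 ] 9.48085783547435 [-0.3745 -0.1638 -0.6393] stick at [37. 30.]
scene
  red [ 10. -21.] 8 [349. 284.] 0.014
  teal [34. 24.] 6 [346. 266.] 0.066
wrist
  red [-36. -10.] 290 [254. 114.] 0.014
  red [-10. -34.] 22 [216. 159.] 0.015
  red [32.  5.] 53 [282. 225.] 0.013
  teal [-27.  19.] 1072 [304. 131.] 0.066
  teal [-23. -28.] 1143 [223. 138.] 0.065
  teal [27. 19.] 461 [304. 220.] 0.066
scene tip {'at': [328.8, 274.3], 'conf': 0.78} at z .055: [-6. 30.]
wrist tip {'at': [320.4, 169.5], 'conf': 0.87} at z .055: [-3. 29.]
tip tri [-4. 30.] 0.05412777878273081
```

No red is visible at plate height in either view. I'll lift clear and check from above.

>>> play_rows(commands=[{"delta_rot":[0,0,0],"travel":[-0.02,-0.05,-0.3],"gripper":-1},{"delta_rot":[0,0,0],"travel":[-0.02,-0.1,-0.65],"gripper":-1},{"delta_rot":[0,0,0],"travel":[0.2,-0.5,-0.7],"gripper":-1},{"delta_rot":[0,0,0],"travel":[0.4,-0.9,-0.7],"gripper":-1},{"delta_rot":[0,0,0],"travel":[0.5,-1,-0.7],"gripper":-1},{"delta_rot":[0,0,0],"travel":[0.5,-1,-0.7],"gripper":-1},{"delta_rot":[0,0,0],"travel":[0.5,-1,-0.7],"gripper":-1}])

```text
clock: 23.98
tool_pos: [0.5169, -0.2345, 0.2787]
eef_rot: [0.02, 1.0, 0.001, 0.002]
contact_force: [0.5, 0.8, 0.3]
opening: 0.106
```

```bash
python3 beads.py c1 top scene; python3 look.py t8.png
python3 - <<'E'
import cv2,numpy as np
a=cv2.resize(cv2.imread("pics/topc1.png")[200:290,330:420],(400,400),interpolation=2)
b=cv2.resize(cv2.imread("pics/scenec1.png")[235:335,290:390],(400,400),interpolation=2)
cv2.imwrite("pics/c1.png",cv2.hconcat([a,b]))
E
```

```text
top
red [-44. -15.] 14 [385. 269.] 0.013
teal [21. 28.] 96 [365. 235.] 0.065
teal [-23. -29.] 96 [393. 258.] 0.065
teal [-32.  18.] 95 [369. 261.] 0.065
scene
teal [22. 28.] 39 [343. 267.] 0.066
teal [-29.  17.] 39 [324. 278.] 0.066
24.075 [ 0.5172 -0.2338  0.2786] [0.019  0.9998 0.0012 0.0019] 9.328734505853454 [-0.538  -0.0168  0.2019]
sieve [ 0.5605 -0.117 ] sorter frame 0.003917815489646947 -0.08025238466232605 572
24.125 [ 0.5171 -0.2339  0.2785] [0.0191 0.9998 0.0011 0.0018] 0.1056436500917848 [0.2438 0.3482 0.2693]
```

View pics/c1.png

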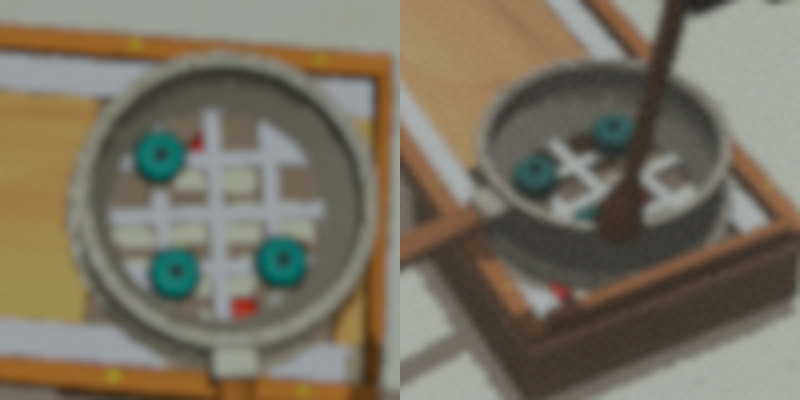

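Run:
```python
from h import *
np.set_printoptions(precision=4,suppress=True)
L=[]
st=r.get_state()
for c in ["scene","top"]:
    s=viewer.snapshot(c)
    o=viewer.outline_of(c,"stick")
    if o:
        v,u=np.nonzero(o[0]["pixels"]); P=np.array([at_d(s,(a,b)) for a,b in zip(u,v) if s["z_map"][b,a]>0])
        P=P[(P[:,2]>.12)&(np.linalg.norm(P[:,:2]-[.5,-.23],axis=1)<.12)]
        if len(P)>20:
            m=P.mean(0); d=np.linalg.svd(P-m)[2][0]; d*=np.sign(d[2]); print(c,o[0]["conf"],len(P),"axis",d,"low",P[P[:,2].argmin()],"hi",P[P[:,2].argmax()])
    for d in viewer.pinpoint(c,"stick_tip")[:1]: L.append(ray(s,d["at"])); print(c,d,at_d(s,d["at"]))
if len(L)==2:
    M=np.zeros((3,3));b=np.zeros(3)
    for o,d in L: d=d/np.linalg.norm(d);K=np.eye(3)-np.outer(d,d);M+=K;b+=K@o
    p=np.linalg.solve(M,b); g=st["tool_pos"]+[0,0,.019]; print("tip",p,"grasp",g,"len",np.linalg.norm(g-p),"dir",(g-p)/np.linalg.norm(g-p))
```

```text
scene 0.83 454 axis [0.2451 0.0096 0.9694] low [ 0.4729 -0.2357  0.1625] hi [ 0.5103 -0.2315  0.3018]
scene {'at': [343.2, 294.8], 'conf': 0.96} [ 0.4737 -0.238   0.1643]
top 0.47 218 axis [ 0.2643 -0.0424  0.9635] low [ 0.4778 -0.2218  0.1622] hi [ 0.4964 -0.2323  0.2513]
top {'at': [457.0, 277.8], 'conf': 0.79} [ 0.4738 -0.2293  0.1773]
tip [ 0.4761 -0.2345  0.16  ] grasp [ 0.5171 -0.2339  0.2975] len 0.14351831687934063 dir [0.2855 0.0042 0.9584]
```

Only the three teals remain on the plate, and reds show below it through the holes at (195,140) and (243,305). The stick leans 15° in the pads, with the tip at tool (-41,0,-119) mm. Moving it over the jar.

>>> play_rows(commands=[{"delta_rot":[0,0,0],"travel":[0.02,-0.3,0],"gripper":-1},{"delta_rot":[0,0,0],"travel":[0.044,-0.58,0.1],"gripper":-1},{"delta_rot":[0,0,0],"travel":[0.044,-0.58,0.3],"gripper":-1},{"delta_rot":[0,0,0],"travel":[0.044,-0.58,0.36],"gripper":-1},{"delta_rot":[0,0,0],"travel":[0.044,-0.58,0.36],"gripper":-1}])

```text
clock: 25.05
tool_pos: [0.5063, -0.3212, 0.2242]
eef_rot: [0.02, 1.0, 0.001, 0.001]
contact_force: [0.9, 0.4, 0.1]
opening: 0.107
```

Run:
```python
from h import *
np.set_printoptions(precision=4,suppress=True)
st=r.get_state(); print(st["tool_pos"],st["contact_force"]); tip=st["tool_pos"]+[-.041,0,-.1187]; L=[]; J=[]
for c in ["scene","top"]:
    s=viewer.snapshot(c)
    for d in viewer.pinpoint(c,"stick_tip")[:1]: L.append(ray(s,d["at"])); print(c,"tip",d["at"],d["conf"],"pred",proj(s,tip))
    for d in viewer.pinpoint(c,"jar")[:1]: print(c,"jar",d["at"],d["conf"],"pred",proj(s,[.472,-.3205,0]),at_z(s,d["at"],0))
if len(L)==2:
    M=np.zeros((3,3));b=np.zeros(3)
    for o,d in L: d=d/np.linalg.norm(d);K=np.eye(3)-np.outer(d,d);M+=K;b+=K@o
    print("tip tri",np.linalg.solve(M,b),"kin",tip)
```

```text
[ 0.5063 -0.3212  0.2242] [0.8514 0.4283 0.1378]
scene tip [369.5, 347.3] 0.7 pred [np.float64(369.0541949133434), np.float64(349.7077535445563)]
scene jar [364.5, 384.3] 0.56 pred [np.float64(368.90431099495413), np.float64(384.6182966024695)] [ 0.466  -0.3152  0.    ]
top tip [495.4, 283.4] 0.52 pred [np.float64(496.265685412134), np.float64(284.17865776737665)]
top jar [478.9, 287.1] 0.96 pred [np.float64(477.28067961805414), np.float64(287.29423116235495)] [ 0.4722 -0.3239  0.    ]
tip tri [ 0.4672 -0.3192  0.1082] kin [ 0.4653 -0.3212  0.1055]
```

Tip at (0.466,-0.320,0.107), over the jar. Lowering.

>>> play_rows(commands=[{"delta_rot":[0,0,0],"travel":[0,0,0.15],"gripper":-1},{"delta_rot":[0,0,0],"travel":[0,0,0.3],"gripper":-1},{"delta_rot":[0,0,0],"travel":[0,0,0.45],"gripper":-1},{"delta_rot":[0,0,0],"travel":[0,0,0.55],"gripper":-1},{"delta_rot":[0,0,0],"travel":[0,0,0.62],"gripper":-1},{"delta_rot":[0,0,0],"travel":[0,0,0.62],"gripper":-1}], force=20)

```text
clock: 26.1
tool_pos: [0.5062, -0.322, 0.1309]
eef_rot: [0.02, 1.0, 0.001, 0.001]
contact_force: [0.1, -0.3, 0.3]
opening: 0.119
```

>>> play_rows(commands=[{"delta_rot":[0,0,0],"travel":[0,0,0],"gripper":-0.4},{"delta_rot":[0,0,0],"travel":[0,0,0],"gripper":0},{"delta_rot":[0,0,0],"travel":[0,0,0],"gripper":0.1},{"delta_rot":[0,0,0],"travel":[0,0,0],"gripper":0.1},{"delta_rot":[0,0,0],"travel":[0,0,0],"gripper":0.1},{"delta_rot":[0,0,0],"travel":[0,0,-0.2],"gripper":0.1},{"delta_rot":[0,0,0],"travel":[0,0,-0.5],"gripper":0.1},{"delta_rot":[0,0,0],"travel":[0,0,-0.8],"gripper":0.1},{"delta_rot":[0,0,0],"travel":[0,0,-1],"gripper":0.1},{"delta_rot":[0,0,0],"travel":[0,0,-1],"gripper":0.1},{"delta_rot":[0,0,0],"travel":[0,0,-1],"gripper":0.1}])

```text
clock: 27.48
tool_pos: [0.5052, -0.3222, 0.2802]
eef_rot: [0.02, 1.0, 0.001, 0.0]
contact_force: [-0.4, -0.1, -0.4]
opening: 0.547
```

>>> play_rows(commands=[{"delta_rot":[0,0,0],"travel":[0.5,0.3,0],"gripper":0.1},{"delta_rot":[0,0,0],"travel":[0.5,0.3,0],"gripper":0.1},{"delta_rot":[0,0,0],"travel":[0.5,0.3,0],"gripper":0.1},{"delta_rot":[0,0,0],"travel":[0.5,0.3,0],"gripper":0.1}])

```text
clock: 27.98
tool_pos: [0.4335, -0.2748, 0.2805]
eef_rot: [0.021, 1.0, 0.001, 0.001]
contact_force: [-0.1, 0.0, 0.5]
opening: 0.55
```

```bash
python3 beads.py e1 top scene; python3 look.py e2.png
python3 - <<'E'
from h import *
np.set_printoptions(precision=4,suppress=True)
for c in ["scene","top"]:
    s=viewer.snapshot(c)
    o=viewer.outline_of(c,"stick")
    if o:
        v,u=np.nonzero(o[0]["pixels"]); P=np.array([at_d(s,(a,b)) for a,b in zip(u,v) if s["z_map"][b,a]>0])
        Q=P[P[:,2]>.085]; m=Q.mean(0); d=np.linalg.svd(Q-m)[2][0]; d*=np.sign(d[2]); print(c,o[0]["conf"],len(Q),"axis",d,"hi",P[P[:,2].argmax()],"foot at z.012",m+d*(.012-m[2])/d[2])
    for l in ["stick_tip","thread_spool_pink","thread_spool_red","wax_cake"]:
        for d in viewer.pinpoint(c,l)[:1]: print(c,l,d["at"],round(d["conf"],2),at_d(s,d["at"]))
E
```

```text
top
red [-44. -15.] 14 [385. 269.] 0.014
teal [21. 28.] 96 [365. 235.] 0.065
teal [-23. -29.] 96 [393. 258.] 0.064
teal [-32.  18.] 95 [369. 261.] 0.065
scene
red [ 10. -19.] 9 [349. 284.] 0.014
teal [18. 29.] 22 [341. 268.] 0.067
teal [-29.  18.] 49 [324. 278.] 0.066
teal [-16. -23.] 6 [338. 288.] 0.067
28.075 [ 0.4338 -0.2748  0.2807] [0.0207 0.9998 0.001  0.0016] 48.16442883003325 [-0.1924  0.8435  0.1333]
sieve [ 0.5606 -0.117 ] sorter frame 0.004069809660325281 -0.08020551979607878 570
28.125 [ 0.4337 -0.2747  0.2807] [0.0207 0.9998 0.0011 0.0016] 0.5462780230119738 [-0.2086  0.2019  0.2229]
scene 0.68 238 axis [ 0.3199 -0.0237  0.9471] hi [ 0.5216 -0.3219  0.1678] foot at z.012 [ 0.4673 -0.3215  0.012 ]
scene stick_tip [369.4, 380.5] 0.76 [ 0.4502 -0.3436  0.0569]
scene thread_spool_pink [199.9, 250.7] 0.78 [0.3862 0.2054 0.0077]
scene thread_spool_red [288.1, 368.2] 0.81 [ 0.3702 -0.2067  0.0069]
top 0.25 0 axis [0. 0. 0.] hi [ 0.5344 -0.1404  0.0657] foot at z.012 [nan nan nan]
top thread_spool_pink [214.9, 346.7] 0.8 [0.3894 0.2151 0.0386]
top thread_spool_red [425.9, 339.2] 0.59 [ 0.3752 -0.1917  0.0499]
top wax_cake [389.2, 257.5] 0.72 [ 0.5361 -0.1353  0.0639]<stdin>:8: RuntimeWarning: Mean of empty slice.
  ret = um.true_divide(
```

The stick leans 19° in the jar and the spools haven't moved. One check remains: the red spot beside the top teal, top pixel about (374,231). Is it in the tray, or wedged in a hole?

Run:
```python
from h import *
np.set_printoptions(precision=4,suppress=True)
for c in ["top","scene","wrist"]:
    s=viewer.snapshot(c); hsv=cv2.cvtColor(s["color"],cv2.COLOR_RGB2HSV)
    m=cv2.inRange(hsv,(0,110,35),(8,255,255))|cv2.inRange(hsv,(170,110,35),(180,255,255))
    n,L,st,ce=cv2.connectedComponentsWithStats(m)
    for i in range(1,n):
        p=np.array([at_d(s,(u,v)) for v,u in zip(*np.nonzero(L==i)) if s["z_map"][v,u]>0][:400])
        if len(p)==0: continue
        q=np.median(p,0)
        if np.hypot(*(q[:2]-[.559,-.117]))<.09: print(c,ce[i].round(),st[i,4],q,"z range",p[:,2].min(),p[:,2].max())
s=viewer.snapshot("top"); print(s["z_map"][227:237,368:380].round(3))
```

```text
top [374. 232.] 4 [ 0.6021 -0.1163  0.0125] z range 0.01193457467930692 0.013036055870506047
top [385. 269.] 21 [ 0.522  -0.1309  0.0119] z range 0.004817137495919166 0.054595047622011283
scene [349. 284.] 13 [ 0.5978 -0.1019  0.0131] z range 0.010850495336331423 0.016174675261606097
scene [330. 307.] 11 [ 0.521  -0.1365  0.0153] z range 0.013106896354375341 0.04778016731079737
wrist [466. 334.] 71 [ 0.5975 -0.1227  0.0124] z range 0.008334054389750212 0.046941028014893305
[[1.029 1.032 1.031 1.03  1.033 1.029 1.03  0.984 0.981 0.984 0.98  1.034]
 [1.03  1.03  1.035 1.033 1.032 1.028 1.03  0.982 0.982 0.982 0.982 1.031]
 [0.969 1.032 1.029 1.028 1.032 1.028 1.02  0.984 0.978 0.982 0.978 1.031]
 [0.965 0.967 1.028 1.029 1.03  1.018 1.02  0.984 0.98  0.983 0.981 1.028]
 [0.964 0.966 0.966 1.03  1.031 1.016 1.019 1.017 0.982 0.    0.98  1.029]
 [0.963 0.964 0.966 1.031 1.022 1.018 1.019 1.019 0.979 0.98  0.979 1.027]
 [0.965 0.964 0.962 0.968 1.031 1.018 1.018 1.019 0.98  0.977 0.982 1.025]
 [0.965 0.965 0.961 0.967 0.978 0.979 0.977 0.979 0.978 0.98  0.977 0.982]
 [0.963 0.964 0.965 0.969 0.977 0.977 0.979 0.979 0.978 0.982 0.979 0.979]
 [0.959 0.962 0.962 0.967 0.977 0.979 0.976 0.98  0.975 0.978 0.978 0.978]]
```

All visible reds lie in the tray at z about 12 mm, and the plate, fully seen from above, holds only the teals. Handing in.

```bash
python3 -c "
from plant import r
print(r.finish_job(), r.get_state()['clock'])"
```

```text
the job is handed in; nothing more can be done
the job is handed in; nothing more can be done
```

I handed the job in at about 28 s of the 72 s allowed. As far as the cameras show, everything is in place, though I could not count all five red beads in the tray.

I slid the sieve to its stop by the handle, pushed the reds into the holes with the stick, and stood the stick back in the jar.

**Last checks:**
- **Sieve:** it measures y -80 mm in the sorter frame, inside the -86 to -70 mm window. Pushing further raised the force without moving it, so it is against the stop.
- **Red beads:** none is left on the plate in the top or scene views. Every red spot still visible lies at z about 12–15 mm, in the tray. Only two or three could be placed apart at the end, because the plate and rim hide the rest; that all five are there follows from the empty plate.
- **Teal beads:** all three are in the sieve.
- **Stick:** it leans about 19° in the jar, with its foot about 5 mm from the jar's centre.
- **Bystanders:** both spools are where they were. I did not re-check the wax cake: the last detection of it was false (it landed on a teal bead), but nothing went near it.

**What went wrong on the way:**
- **Handle slip:** the handle twisted about 25° in my first grip, which was too weak, so I finished the slide with a firmer one.
- **Stick drag:** the stick dragged on the plate at about 7 N and tilted about 15° in the pads. I raised it and allowed for the tilt when aiming and when returning it to the jar.

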